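# Pin the elbow of a printed robot arm

## Task

Pin the robot elbow together: put the red-headed joint pin from the blue rack down into the white forearm's hole and, pressing lightly, use it to slide the forearm along its jig until the pin drops into the bearing bore hidden underneath. Then push the pin on past the stiff plug, never pressing harder than 25 N, until its collar sits fully home on the forearm, and let go. Leave the other two pins and the other loose things on the bench where they are.

Things in the scene. Friction and masses are not known exactly. Their poses are not given: they have to be found in the camera images.
- jig: Fixed elbow jig, a black and aluminium channel 230 x 78 mm. Origin: centre of its underside, on the bench; x runs along the channel (the way the forearm slides), y across it, z up. Two aluminium side walls 8 mm thick, 54 mm apart inside, end at z = 58 mm. A solid steel bearing bar lies in the channel under the forearm.
- bar_top (a point): Point on the bearing bar's flat top face, z = 48 mm, at the jig's middle. The bar has one vertical round bore, 14 mm across, on the middle line (jig y = 0). Where it lies along jig x is not known: anywhere from -20 to +20 mm of this point, always hidden under the forearm, to be found by feel. Bar and forearm rest on a rubber bed that gives about 1 mm per 6 N downwards; sideways the bar stays put.
- plug_rest (a point): Height (z = 23 mm, 25 mm below the bar's top) of the top of a brass plug that sits in the bore, wherever the bore is; this point itself is on the jig's middle. The plug yields downwards at about 8 N, has 13 mm of travel and stays where it is pushed.
- forearm (a joint): Slide of the white printed forearm along the jig, in m. The centre of the forearm's hole is at jig x = joint value - 0.055. Starts between 0 and 0.025, so on the -x side of the bore; stops at 0 and 0.09; slides towards jig +x with about 1.5 N of friction and stays where it is left.
- forearm_hole (a point): Centre of the forearm's round through hole, 14 mm across, at its top face (62 mm above the bench); axes as the jig's. The forearm is a flat white plate 12 mm thick (underside 50 mm above the bench), 50 mm wide, reaching 90 mm towards jig +x and 139 mm towards jig -x from the hole.
- forearm_servo (a point): Top of the black servo body (40 x 20 x 26 mm) fixed on the forearm, 117 mm to the jig -x side of the hole, 88 mm above the bench; with its white horn it reaches 93 mm.
- pin_center (a point): The pin to use: red head, 80 g, upright and loose in a rack hole. This point is half-way up, on its axis, 47 mm above its tip; its z points from tip to head. From the tip up: steel shaft 12 mm across, 50 mm long, its lowest 4 mm tapering to a 9 mm flat tip; red collar 22 mm across, 4 mm thick; round red grip 16 mm across, 40 mm tall (7 to 47 mm above this point).
- pin_tip (a point): Centre of the flat tip of the red-headed pin. 12 mm above the bench when the pin is fully home in the jig.
- rack: Fixed blue block 50 x 160 x 40 mm, origin at the centre of its underside, y along its length. Three holes, 14 mm across and 32 mm deep, at y = -55, 0 and +55 mm, each with a pin; which pin is where varies.
- short_pin_center (a point): Blue-headed pin in the rack, too short (40 mm shaft): leave it. Point half-way up, 42 mm above its tip; its top stands 92 mm above the bench.
- thin_pin_center (a point): Black-headed pin in the rack, too thin (8 mm brass shaft): leave it. Point half-way up, 47 mm above its tip; its top stands 102 mm above the bench, so lift the red pin well clear.
- gear: Loose black printed gear, 66 mm across, 26 mm tall; origin at its underside. Leave it.
- servo: Loose black and blue servo, 55 x 20 x 44 mm; origin at its underside. Leave it.
- driver: Loose screwdriver with red handle, 190 mm long, lying on the bench. Leave it.
- glue: Loose glue bottle with blue cap, 44 mm across, 100 mm tall; origin at its underside. Leave it.
Not all that is in view belongs to the job. Leave any green or turquoise look-alike of the part that bears pin_center alone.

How it is judged:
By the outcome, as a careful person would: the job done as asked, in the order asked, and still so for the second after the job is handed in, with the robot touching nothing.
It also fails if it takes over 64 s, if anything falls off the work surface, if the arm or the gripper's body presses on something with over 40 N, if the wrist force passes 120 N, or if a joint passes its speed limit or range.

## Robot

A 7-joint arm with a two-finger parallel gripper is mounted at the origin on the work surface. World frame = base frame: x ahead of the robot, y to its left, z up, the work surface at z = 0. Lengths are in m, angles in rad, forces in N, time in s.
With the tool pointing down it reaches from about 0.4 to 0.875 m from the base axis. Payload 6.5 kg.
Tool frame: the origin (TCP) lies midway between the tips of the shut fingers; the grasp point (between the pads) lies 19 mm behind it (grip_point_offset is the distance from the TCP to the grasp point, in m); z points along the fingers, y is the line along which they close (so a half turn about z gives the same grasp; the last joint's range is limited). The gripper opens to 88 mm and grips with 3 to 60 N. Pads are 18 mm wide; open, the fingers measure 123 mm over their backs; the gripper's body (75 mm by 187 mm) begins 45 mm behind the grasp point.
Start: joints at [1.129, 0.536, -0.004, 1.538, 0.003, 1.067, -0.071], TCP at [0.239, -0.605, 0.239] pointing down, gripper open.
Joint ranges: [-2.7, 2.7], [-0.37, 2.16], [-1.27, 1.26], [0.24, 2.4], [-1.31, 4.45], [0.19, 1.91], [-2.76, 2.76]. Speed limits (rad/s): [2.39, 2.39, 3.14, 3.14, 3.14, 3.14, 3.14].

## Interface

Orientations are given as a unit quaternion [x, y, z, w].
In Python, from station import * gives the robot as it stands. The module is installed in compiled form; this text tells all that it offers.
- The arm moves only by the shell command python3 -m creep 'ROWS' [OPENING] [FORCE]. ROWS is JSON, a list of rows, each a list of 4 numbers: the shift along the world's x, y, z in mm, then the turn about the world's z in rad. In form: [[dx, dy, dz, turn], ...]. A call has 1 to 5 rows; each row is the pose to reach, as a shift and turn from the pose commanded when the call began; what a row does not reach only later rows make up. A row lasts 1/8 s, in which the tool goes at most 62.5 mm and 10.7 degrees, less where a joint would pass 70% of its speed; a pose out of reach is approached as far as the arm can. A call with a gripper value outside its range is refused whole. OPENING is the opening, from -1 (shut) to 1 (fully open), set as the call begins (- or left out, the last holds). The fingers move at their own pace and stop on an object; FORCE is the grip in N (left out, the last holds). Time passes only in rows, so rows that repeat a pose let the fingers close. It gives the time, the measured TCP pose, the force, the opening and the grip force at its end, in the units of the state.
- read_state(): the state, without advancing time (a new reading comes with each control period).
- read_camera(name): name is "scene" or "top" or "wrist"; returns a dict with "image" (400x640x3 uint8, red, green, blue), "camera_matrix" (3x3 intrinsics, pixels), "R" (3x3) and "t" (3): a world point X has camera coordinates R X + t; the wrist camera has in their place "T_tool_cam" (4x4, takes a point from camera to tool coordinates, whose origin is the TCP and whose axes are the flange's). Camera axes: x right, y down, z forward; pixel columns grow to the right and rows downward; lengths in m; the calibration is good to about 2 mm. A picture is of the moment at which its call begins: read the wrist's pose just before it. There is no depth.
- sign_off(): hands the job in; it is judged then, once.
The state is a dict: "clock": time; "qpos": joint angles; "dq": joint speeds; "joint_torque": joint torques, N m; "ee_pos": TCP position; "orientation": TCP orientation; "wrist_force": force on the tool from outside, world axes, zero at the start; "moment": the same for the moment, N m; "finger_gap": finger opening in m; "gripper_force": force on a finger pad.
Only numpy, scipy, OpenCV 4.12 (cv2) and the standard library are available. Lean on these libraries where they do the work, as an engineer would, in place of code of your own. Each camera call takes 0.05 s, during which the arm holds its last target. There are 200 camera calls.

## Working session

There is one attempt and no reset: what is moved stays moved. The work goes in short steps, Python scripts to look and compute and a shell command to move; the robot and the scene stay as the last step left them, time stands still between calls to the robot, and variables do not carry over. Pictures are saved under pics/ and viewed, at most 10 in all, crops included, and the job is handed in when it is done.

```bash
mkdir -p pics; python3 - <<'E'
from station import *
import cv2,json
s=read_state(); print({k:s[k] for k in ("clock","ee_pos","orientation","wrist_force","finger_gap","gripper_force")})
for n in("scene","top"):
    c=read_camera(n); cv2.imwrite(f"pics/{n}1.png",c["image"][:,:,::-1])
    print(n,c["camera_matrix"],c["R"],c["t"])
E
```

```text
{'clock': 0.0, 'ee_pos': array([ 0.2383161 , -0.60408759,  0.23785389]), 'orientation': array([ 9.82392171e-01,  1.86828541e-01, -2.36850343e-04, -8.14635475e-04]), 'wrist_force': array([ 0.63116906,  0.37977776, -0.4931671 ]), 'finger_gap': 0.08838369888182938, 'gripper_force': 0.0}
scene [[515.01922916   0.         322.37759917]
 [  0.         515.01922916 195.63519538]
 [  0.           0.           1.        ]] [[-0.15972161  0.98715502 -0.00373756]
 [ 0.53541894  0.08344863 -0.84045397]
 [-0.82934647 -0.13623983 -0.54187005]] [ 0.13114192 -0.28823292  1.67470524]
top [[413.5709131    0.         324.42588694]
 [  0.         413.5709131  196.92476195]
 [  0.           0.           1.        ]] [[-0.01384526 -0.99968218 -0.0210675 ]
 [-0.98033297  0.01771949 -0.19655354]
 [ 0.19686438  0.01793183 -0.98026673]] [7.11403564e-04 6.55438611e-01 1.01179602e+00]
```

View pics/top1.png

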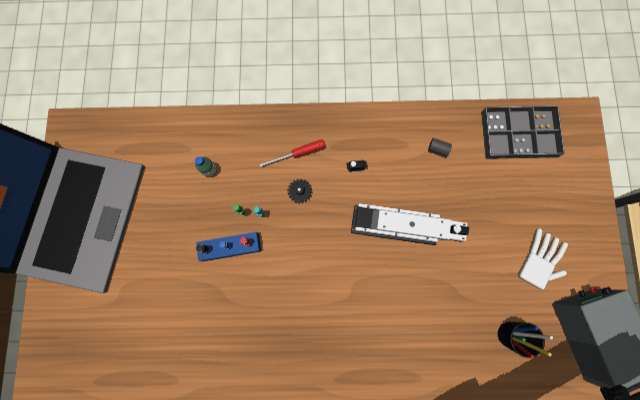

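View pics/scene1.png

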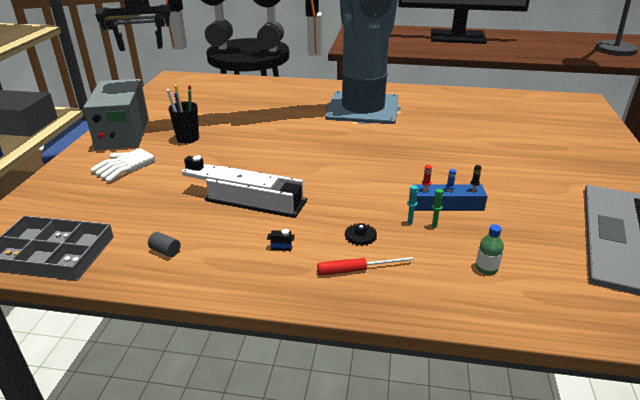

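The red head is at top (247,241) and scene (428,175), at the rack's right end; the blue head is at top (227,245) and the black head at (205,249). Two look-alikes stand outside the rack: green at top (238,209) and turquoise at (258,211). The red-headed pin in the rack fits the description. The forearm hole is at top (412,224), with its servo at (458,229), so jig +x points to image left (world +y).

```bash
cat > h.py <<'E'
from station import *
import cv2, numpy as np
from scipy.spatial.transform import Rotation as Ro
def ray(c,uv):
    d=np.linalg.inv(c["camera_matrix"])@[uv[0],uv[1],1]
    if "R" in c: return -c["R"].T@c["t"], c["R"].T@d
    return c["M"][:3,3], c["M"][:3,:3]@d
def onz(c,uv,z):
    o,d=ray(c,uv); return o+d*(z-o[2])/d[2]
def wrist():
    s=read_state(); c=read_camera("wrist"); P=np.eye(4)
    P[:3,:3]=Ro.from_quat(s["orientation"]).as_matrix(); P[:3,3]=s["ee_pos"]
    c["M"]=P@c["T_tool_cam"]; return s,c
def blobs(m,amin):
    n,l,st,ce=cv2.connectedComponentsWithStats(m.astype(np.uint8))
    return [(st[i],ce[i],l==i) for i in range(1,n) if st[i][4]>=amin]
def red(im):
    i=im.astype(int); return (i[:,:,0]>110)&(i[:,:,1]<70)&(i[:,:,2]<80)
E
python3 - <<'E'
from h import *
t=read_camera("top"); s=read_camera("scene")
for n,c,w in(("top",t,(170,180,110,90)),("scene",s,(390,140,120,110))):
    for st,ce,_ in blobs(red(c["image"]),8): print(n,st,ce.round(1))
    x,y,a,b=w
    cv2.imwrite(f"pics/{n}_c.png",cv2.resize(c["image"][y:y+b,x:x+a,::-1],None,fx=4,fy=4))
i=t["image"]; x0,y0=345,195
a=cv2.resize(cv2.imread("pics/top_c.png"),(480,400)); b=cv2.resize(i[195:250,345:475,::-1],(780,330)); 
cv2.imwrite("pics/crop.png",b)
a=cv2.imread("pics/top_c.png"); b=cv2.imread("pics/scene_c.png")
h=min(len(a),len(b)); cv2.imwrite("pics/pins.png",cv2.resize(np.hstack([a[:h],b[:h]]),(800,313)))
for uv in((247,241),(227,245),(205,249)): print(onz(t,uv,.09).round(3))
print("hole",onz(t,(412,224),.062).round(4),"servo",onz(t,(458,229),.09).round(4))
E
```

```text
top [291 140  34  17 252] [308.5 147.7]
top [590 287   4   6  13] [591.9 288.8]
top [531 355   3   4  11] [532.1 356.4]
scene [416  27   6   4   9] [418.1  28.4]
scene [491  30   3   6   8] [491.9  32.4]
scene [522  31  11   2  12] [526.7  31.8]
scene [545  32   5   7  11] [546.7  34.5]
scene [573  33   4   4   8] [574.4  33.9]
scene [626  39   5   3   8] [627.8  40. ]
scene [556  42   7   2   8] [559.1  42.5]
scene [502  55   6   3   8] [504.8  55.9]
scene [593  54   7   4   9] [596.2  55.1]
scene [601  55   6   4   9] [603.6  56.2]
scene [609  57   6   4   8] [611.6  58.8]
scene [624  63   8   4  11] [627.8  65. ]
scene [ 99 133   5   3   9] [101.1 133.8]
scene [425 165   7   4  20] [427.8 166.8]
scene [424 181   7   4  15] [427.7 183.1]
scene [317 258  50  15 439] [342.2 265.1]
[0.542 0.185 0.09 ]
[0.532 0.235 0.09 ]
[0.523 0.29  0.09 ]
hole [ 0.5811 -0.2334  0.062 ] servo [ 0.563  -0.3412  0.09  ]
```

View pics/pins.png

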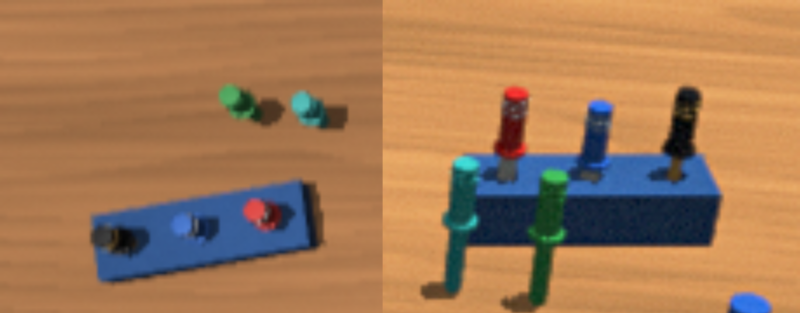

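View pics/crop.png

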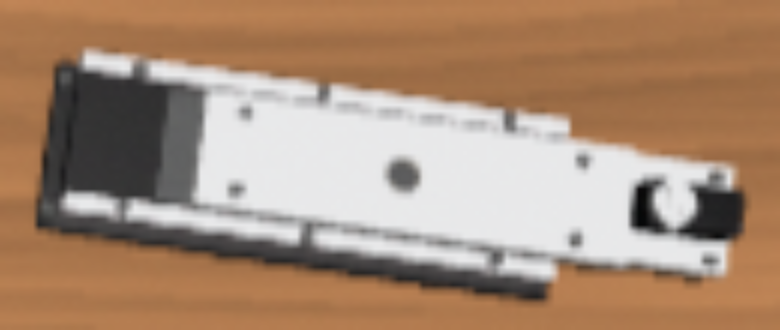

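The crop confirms it: the red pin, with its 12 mm steel shaft, stands in the rack hole nearest the jig. The second crop shows the forearm hole clearly, with the jig axis running about 80° from world x. Moving above the red pin, with the closing line across the rack.

```bash
python3 -m creep '[[20,52,0,0.09],[40,105,0,0.18],[60,157,0,0.27],[80,210,0,0.36],[100,262,0,0.45]]' 0 >/dev/null
python3 -m creep '[[20,52,0,0.09],[40,105,0,0.18],[60,157,0,0.27],[80,210,0,0.36],[100,262,0,0.45]]' >/dev/null
python3 -m creep '[[20,53,0,0.09],[40,106,0,0.18],[60,160,0,0.27],[80,212,0,0.36],[100,264,0,0.47]]'
python3 -m creep '[[0,0,0,0],[0,0,0,0]]'
python3 - <<'E'
from h import *
s,c=wrist(); print(s["ee_pos"],s["qpos"],s["wrist_force"],s["finger_gap"])
cv2.imwrite("pics/w1.png",c["image"][:,:,::-1])
for st,ce,_ in blobs(red(c["image"]),100): print(st,ce, onz(c,ce,.102),onz(c,ce,.09))
E
```

```text
clock: 2.08
ee_pos: [0.5391, 0.1848, 0.2386]
orientation: [0.641, 0.767, -0.0, 0.0]
wrist_force: [0.4, 0.4, 1.0]
finger_gap: 0.0439
gripper_force: 0.0
clock: 2.33
ee_pos: [0.5383, 0.1825, 0.2382]
orientation: [0.643, 0.766, -0.001, -0.0]
wrist_force: [0.2, -0.2, -0.8]
finger_gap: 0.0439
gripper_force: 0.0
[0.53826878 0.18254558 0.23824433] [ 0.05652059  0.47026065 -0.61529899  1.73147776  0.30871915  1.03944047
 -0.49214426] [ 0.20505169 -0.1797954  -0.81531329] 0.04385648253960174
[318 167  16  16 153] [326.26797386 176.18954248] [0.54177614 0.19172015 0.102     ] [0.54248354 0.18925969 0.09      ]
```

View pics/w1.png

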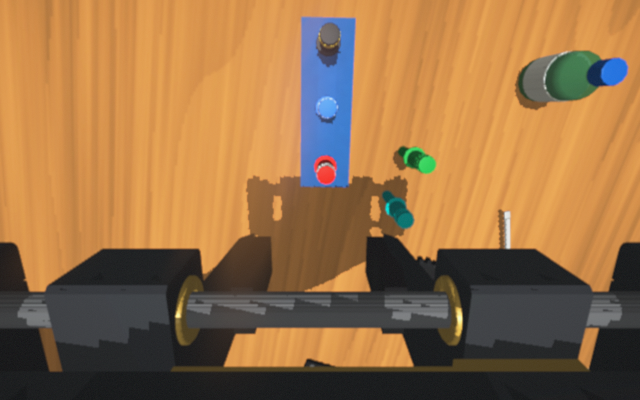

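The wrist view shows the red pin's top disc at (326,175), the rack with its near end at row 187, and the fingers straddling that line. Refining y from the rack's end edge and the scene view.

```bash
python3 - <<'E'
from h import *
s,c=wrist(); i=c["image"].astype(int)
m=(i[:,:,0]>110)&(i[:,:,0]>i[:,:,1]*1.9)&(i[:,:,0]>i[:,:,2]*1.9)
m[:, :300]=0;m[:,350:]=0;m[:150]=0;m[200:]=0
for st,ce,_ in blobs(m,30): print(st,ce)
b=(i[:,:,2]>100)&(i[:,:,2]>i[:,:,0]*1.5); b[:,:290]=0;b[:,365:]=0; b[195:]=0
pts=np.argwhere(b)[:,::-1].astype(np.float32); r=cv2.minAreaRect(pts); bx=cv2.boxPoints(r); print(bx)
w=np.array([onz(c,p,.04) for p in bx]); print(w)
t=read_camera("top"); j=t["image"].astype(int)
m=(j[:,:,0]>80)&(j[:,:,0]>j[:,:,1]*2)&(j[:,:,0]>j[:,:,2]*1.3); m[:,:235]=0;m[:,265:]=0;m[:230]=0;m[255:]=0
for st,ce,_ in blobs(m,10): print("top",st,ce,onz(t,ce,.085))
E
```

```text
[315 155  21  15 133] [324.54887218 160.15037594]
[317 165  18  18 247] [325.70040486 173.59109312]
[[300.55865  185.63725 ]
 [302.00342   16.598322]
 [354.09363   17.043533]
 [352.64886  186.08246 ]]
[[0.520905   0.16351159 0.04      ]
 [0.49675715 0.321738   0.04      ]
 [0.54406141 0.32964603 0.04      ]
 [0.57467578 0.17247788 0.04      ]]
top [240 237   6   7  34] [242.64705882 240.17647059] [0.54424953 0.19692737 0.085     ]
top [245 239   6   7  17] [248.05882353 242.70588235] [0.53769095 0.18313197 0.085     ]
```

```bash
python3 -m creep '[[3,10.5,-40,0],[3,10.5,-80,0],[3,10.5,-120,0],[3,10.5,-150,0],[3,10.5,-167,0]]'
python3 -m creep '[[0,0,0,0],[0,0,0,0]]' 
python3 -m creep '[[0,0,0,0],[0,0,0,0],[0,0,0,0],[0,0,0,0]]' -1 40
```

```text
clock: 3.1
ee_pos: [0.5411, 0.1923, 0.0705]
orientation: [0.643, 0.766, -0.001, -0.0]
wrist_force: [0.1, 0.2, 0.4]
finger_gap: 0.0439
gripper_force: 0.0
clock: 3.35
ee_pos: [0.5424, 0.194, 0.0729]
orientation: [0.643, 0.766, 0.001, 0.001]
wrist_force: [-0.8, 0.0, 0.2]
finger_gap: 0.044
gripper_force: 0.0
clock: 3.85
ee_pos: [0.5419, 0.1939, 0.072]
orientation: [0.643, 0.766, 0.0, 0.0]
wrist_force: [0.1, -0.7, 2.5]
finger_gap: 0.0147
gripper_force: 40.0
```

```bash
python3 -m creep '[[0,0,20,0],[0,0,60,0],[0,0,100,0],[0,0,130,0],[10,-40,130,0.12]]'
python3 -m creep '[[9,-50,0,0.14],[18,-100,0,0.28],[27,-150,0,0.42],[36,-200,0,0.56],[45,-250,0,0.70]]' >/dev/null
python3 -m creep '[[8,-50,0,0.14],[16,-100,0,0.28],[23,-144,0,0.41],[23,-144,0,0.41],[23,-144,0,0.41]]'
python3 - <<'E'
from h import *
s,c=wrist(); print(s["ee_pos"],s["qpos"].round(2),s["wrist_force"],s["finger_gap"],s["orientation"])
cv2.imwrite("pics/w2.png",c["image"][:,:,::-1])
E
```

```text
clock: 4.47
ee_pos: [0.5521, 0.1581, 0.2061]
orientation: [0.592, 0.806, 0.003, 0.001]
wrist_force: [0.9, -0.2, -0.5]
finger_gap: 0.0147
gripper_force: 40.0
clock: 5.72
ee_pos: [0.6194, -0.2391, 0.2024]
orientation: [0.083, 0.997, 0.001, 0.0]
wrist_force: [-0.1, 0.5, -0.9]
finger_gap: 0.0149
gripper_force: 40.0
[ 0.61938265 -0.2390691   0.20243512] [ 0.8   0.73 -0.79  1.49  0.55  1.15  1.31] [-0.07825955  0.48967227 -0.94830057] 0.014878271072788529 [8.28971606e-02 9.96557977e-01 5.09799906e-04 2.21816378e-06]
```

View pics/w2.png

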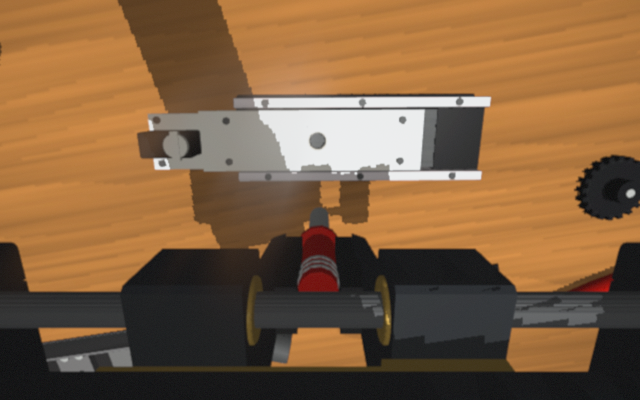

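The pin is held upright with its tip at about (319,212). The forearm hole is at (317,141), the servo is at the left at (175,145), and the jig walls run nearly horizontal in the picture. Measuring the hole, the jig axis and the tip.

```bash
python3 - <<'E'
from h import *
s,c=wrist(); g=cv2.cvtColor(c["image"],cv2.COLOR_RGB2GRAY)
w=g[125:160,300:335]; m=np.zeros(g.shape,bool); m[125:160,300:335]=w<150
for st,ce,_ in blobs(m,30):
    h=onz(c,ce,.062); print("hole",st,ce,h)
m=np.zeros(g.shape,bool); m[70:200,225:500]=g[70:200,225:500]>215
# wall lines: ends read from the picture
for a,b in(((237,103),(488,101)),((240,177),(480,175))):
    A,B=onz(c,a,.058),onz(c,b,.058); d=B-A; print(A,B,np.degrees(np.arctan2(d[1],d[0])))
e=s["ee_pos"]; print("ee",e,"tip ray",onz(c,(319,212),e[2]-.064), "top grip", onz(c,(319,284),e[2]+.03))
t=read_camera("top"); g=cv2.cvtColor(t["image"],cv2.COLOR_RGB2GRAY)
m=np.zeros(g.shape,bool); m[217:232,405:420]=g[217:232,405:420]<150
for st,ce,_ in blobs(m,8): print("top hole",st,ce,onz(t,ce,.062))
E
```

```text
hole [309 133  16  16 195] [316.34358974 140.54358974] [ 0.5802433  -0.23355122  0.062     ]
[ 0.53951727 -0.29340165  0.058     ] [ 0.57179936 -0.08826864  0.058     ] 81.05662575517228
[ 0.60101483 -0.3049134   0.058     ] [ 0.63351885 -0.09720732  0.058     ] 81.1058931586673
ee [ 0.61956445 -0.23829481  0.2024822 ] tip ray [ 0.61841929 -0.23772059  0.1384822 ] top grip [ 0.61718822 -0.23769709  0.2324822 ]
top hole [410 222   5   5  21] [411.95238095 223.80952381] [ 0.58156243 -0.23333525  0.062     ]
```

```bash
python3 -m creep '[[-38,4,0,0],[-38,4,-35,0],[-38,4,-66,0],[-38,4,-66,0],[-38,4,-66,0]]'
python3 - <<'E'
from h import *
s,c=wrist(); print(s["ee_pos"],s["wrist_force"])
cv2.imwrite("pics/w3.png",cv2.resize(c["image"][120:320,220:420,::-1],(600,600)))
E
```

```text
clock: 6.5
ee_pos: [0.5825, -0.2355, 0.1371]
orientation: [0.082, 0.997, -0.0, 0.001]
wrist_force: [-0.4, 0.5, -0.7]
finger_gap: 0.0148
gripper_force: 40.0
[ 0.58250363 -0.23546101  0.13712605] [-0.37631722  0.54003017 -0.74297343]
```

View pics/w3.png

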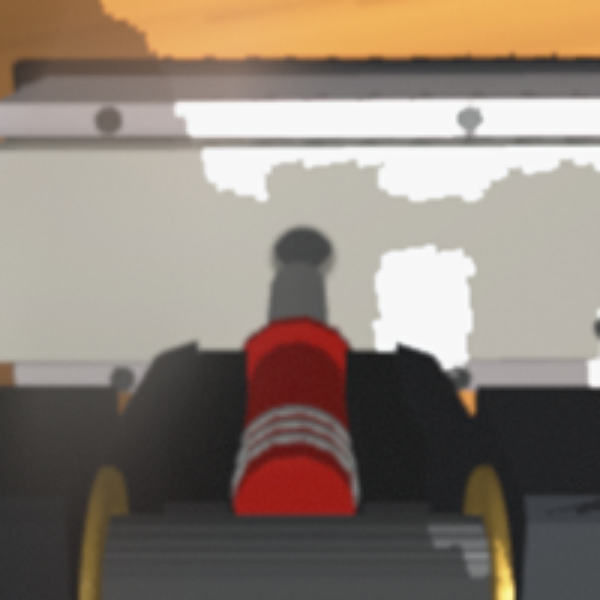

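The tip's far edge is at about (299,263) in the crop, overlapping the near part of the hole, which spans u 270–333 from v 227. Checking this numerically.

```bash
python3 - <<'E'
from h import *
s,c=wrist(); e=s["ee_pos"]; P=lambda u,v:(220+u/3,120+v/3)
zt=e[2]-.064
f=onz(c,P(302,227),.062); l=onz(c,P(270,255),.062); r=onz(c,P(333,255),.062)
print(e,"hole far",f,"l",l,"r",r,"width",np.linalg.norm(r-l))
print("hole centre",(l+r)/2*[0,1,1]+[f[0]+.007*.988,0,0])
print("tip far edge",onz(c,P(299,263),zt),"shaft l,r",onz(c,P(271,290),zt+.004),onz(c,P(328,290),zt+.004))
E
```

```text
[ 0.58273964 -0.23570369  0.13740451] hole far [ 0.5740789  -0.23279718  0.062     ] l [ 0.57942376 -0.24107426  0.062     ] r [ 0.58177128 -0.22688916  0.062     ] width 0.01437803556177862
hole centre [ 0.5809949  -0.23398171  0.062     ]
tip far edge [ 0.5788789  -0.23430834  0.07340451] shaft l,r [ 0.58264923 -0.24102759  0.07740451] [ 0.58464485 -0.22896546  0.07740451]
```

```bash
python3 -m creep '[[-1.5,0.7,-4,0],[-1.5,0.7,-8,0],[-1.5,0.7,-11,0],[-1.5,0.7,-12,0],[-1.5,0.7,-12,0]]' - 50
python3 -m creep '[[0,0,-1.5,0],[0,0,-3,0],[0,0,-4.5,0],[0,0,-4.5,0]]'

```

```text
clock: 7.22
ee_pos: [0.58, -0.2354, 0.1236]
orientation: [0.083, 0.997, 0.0, -0.0]
wrist_force: [-0.1, -0.0, -1.2]
finger_gap: 0.0145
gripper_force: 50.0
clock: 7.72
ee_pos: [0.5801, -0.2352, 0.1191]
orientation: [0.083, 0.997, 0.0, -0.0]
wrist_force: [-0.1, 1.4, -0.5]
finger_gap: 0.0144
gripper_force: 50.0
```

The tip is in the hole with no vertical force. Continuing down to the bar.

```bash
python3 -m creep '[[0,0,-2,0],[0,0,-4,0],[0,0,-6,0],[0,0,-6,0]]'
python3 -m creep '[[0,0,-1,0],[0,0,-1,0]]'
python3 -m creep '[[0,0,-1,0],[0,0,-1,0]]'

```

```text
clock: 8.22
ee_pos: [0.58, -0.2353, 0.113]
orientation: [0.083, 0.997, 0.0, -0.0]
wrist_force: [0.2, 1.7, -0.6]
finger_gap: 0.0142
gripper_force: 50.0
clock: 8.48
ee_pos: [0.5801, -0.2353, 0.1122]
orientation: [0.083, 0.997, 0.0, 0.0]
wrist_force: [0.0, 0.7, -0.1]
finger_gap: 0.0144
gripper_force: 50.0
clock: 8.72
ee_pos: [0.5803, -0.2354, 0.1114]
orientation: [0.083, 0.997, -0.0, 0.0]
wrist_force: [0.2, 0.5, 1.0]
finger_gap: 0.0149
gripper_force: 50.0
```

```bash
python3 -m creep '[[0,0,-0.7,0],[0,0,-0.7,0]]'
python3 -m creep '[[0,0,-0.5,0],[0,0,-0.5,0]]'

```

```text
clock: 8.98
ee_pos: [0.5804, -0.2355, 0.1109]
orientation: [0.083, 0.997, -0.0, 0.0]
wrist_force: [0.5, 1.3, 3.9]
finger_gap: 0.0149
gripper_force: 50.0
clock: 9.22
ee_pos: [0.5804, -0.2356, 0.1105]
orientation: [0.083, 0.997, -0.0, 0.0]
wrist_force: [-0.1, 1.3, 5.4]
finger_gap: 0.0148
gripper_force: 50.0
```

Contact with the bar at about 5 N. Sliding along jig +x (0.155, 0.988); the bore can be no nearer than about 15 mm.

```bash
python3 -m creep '[[0.3,2,0,0],[0.6,4,0,0],[0.6,4,0,0]]'
python3 -m creep '[[0.3,2,0,0],[0.6,4,0,0],[0.6,4,0,0]]'
```

```text
clock: 9.6
ee_pos: [0.5807, -0.2336, 0.1105]
orientation: [0.083, 0.997, -0.002, 0.0]
wrist_force: [-0.9, -2.5, 6.2]
finger_gap: 0.0146
gripper_force: 50.1
clock: 9.98
ee_pos: [0.5812, -0.2305, 0.1106]
orientation: [0.084, 0.996, -0.002, 0.0]
wrist_force: [-0.5, -3.2, 6.0]
finger_gap: 0.0148
gripper_force: 50.2
```

```bash
python3 -m creep '[[0.3,2,0,0],[0.6,4,0,0],[0.6,4,0,0]]'
python3 -m creep '[[0.3,2,0,0],[0.6,4,0,0],[0.6,4,0,0]]'
```

```text
clock: 10.35
ee_pos: [0.5818, -0.2267, 0.1106]
orientation: [0.084, 0.996, -0.002, 0.0]
wrist_force: [-0.5, -3.2, 6.8]
finger_gap: 0.0149
gripper_force: 50.2
clock: 10.72
ee_pos: [0.5824, -0.2228, 0.1106]
orientation: [0.084, 0.996, -0.002, 0.0]
wrist_force: [-0.9, -4.3, 6.5]
finger_gap: 0.0146
gripper_force: 50.2
```

```bash
python3 -m creep '[[0.3,2,0,0],[0.6,4,0,0],[0.6,4,0,0]]'
```

```text
clock: 11.1
ee_pos: [0.583, -0.2188, 0.1106]
orientation: [0.084, 0.996, -0.002, 0.0]
wrist_force: [-0.5, -4.3, 6.1]
finger_gap: 0.0147
gripper_force: 50.2
```

```bash
python3 -m creep '[[0.25,1.5,0,0],[0.5,3,0,0],[0.5,3,0,0]]'
```

```text
clock: 11.48
ee_pos: [0.5835, -0.216, 0.1106]
orientation: [0.084, 0.996, -0.002, 0.0]
wrist_force: [-0.9, -4.6, 7.5]
finger_gap: 0.0145
gripper_force: 50.2
```

```bash
python3 -m creep '[[0.25,1.5,0,0],[0.5,3,0,0],[0.5,3,0,0]]'
```

```text
clock: 11.85
ee_pos: [0.584, -0.213, 0.1106]
orientation: [0.084, 0.996, -0.002, 0.0]
wrist_force: [-0.5, -4.7, 6.3]
finger_gap: 0.0146
gripper_force: 50.3
```

```bash
python3 -m creep '[[0.25,1.5,0,0],[0.5,3,0,0],[0.5,3,0,0]]'
```

```text
clock: 12.22
ee_pos: [0.5845, -0.2101, 0.1106]
orientation: [0.084, 0.996, -0.003, 0.0]
wrist_force: [-1.3, -6.0, 7.8]
finger_gap: 0.0146
gripper_force: 50.3
```

```bash
python3 -m creep '[[0.2,1.5,0.1,0],[0.4,3,0.2,0],[0.4,3,0.2,0]]'
```

```text
clock: 12.6
ee_pos: [0.5849, -0.207, 0.1107]
orientation: [0.084, 0.996, -0.002, 0.0]
wrist_force: [-0.8, -5.8, 6.6]
finger_gap: 0.0148
gripper_force: 50.3
```

```bash
python3 -m creep '[[0.2,1.5,0,0],[0.4,3,0,0],[0.4,3,0,0]]'
```

```text
clock: 12.98
ee_pos: [0.5853, -0.2039, 0.1107]
orientation: [0.084, 0.996, -0.002, 0.0]
wrist_force: [-0.2, -6.2, 5.9]
finger_gap: 0.0147
gripper_force: 50.3
```

```bash
python3 -m creep '[[0.25,1.5,0,0],[0.5,3,0,0],[0.5,3,0,0]]'
```

```text
clock: 13.35
ee_pos: [0.5859, -0.2009, 0.1107]
orientation: [0.084, 0.996, -0.002, 0.0]
wrist_force: [-0.7, -5.1, 6.4]
finger_gap: 0.0148
gripper_force: 50.3
```

```bash
python3 -m creep '[[0.25,1.5,0,0],[0.5,3,0,0],[0.5,3,0,0]]'
```

```text
clock: 13.72
ee_pos: [0.5863, -0.1979, 0.1108]
orientation: [0.084, 0.996, -0.002, 0.0]
wrist_force: [-0.4, -4.2, 6.1]
finger_gap: 0.0144
gripper_force: 50.3
```

```bash
python3 -m creep '[[0.25,1.5,0,0],[0.5,3,0,0],[0.5,3,0,0]]'
```

```text
clock: 14.1
ee_pos: [0.5868, -0.1949, 0.1107]
orientation: [0.084, 0.996, -0.002, 0.0]
wrist_force: [-0.9, -3.6, 5.8]
finger_gap: 0.0145
gripper_force: 50.3
```

```bash
python3 -m creep '[[0.25,1.5,0,0],[0.5,3,0,0],[0.5,3,0,0]]'
```

```text
clock: 14.48
ee_pos: [0.5873, -0.1919, 0.1107]
orientation: [0.084, 0.996, -0.002, 0.0]
wrist_force: [-0.5, -5.1, 6.5]
finger_gap: 0.0148
gripper_force: 50.3
```

```bash
python3 -m creep '[[0.25,1.5,0,0],[0.5,3,0,0],[0.5,3,0,0]]'
```

```text
clock: 14.85
ee_pos: [0.5878, -0.1889, 0.1107]
orientation: [0.084, 0.996, -0.002, 0.0]
wrist_force: [-0.5, -5.1, 7.0]
finger_gap: 0.0146
gripper_force: 50.3
```

```bash
python3 -m creep '[[0.25,1.5,0,0],[0.5,3,0,0],[0.5,3,0,0]]'
```

```text
clock: 15.22
ee_pos: [0.5884, -0.1855, 0.1107]
orientation: [0.084, 0.996, -0.002, 0.0]
wrist_force: [-0.8, -3.6, 5.3]
finger_gap: 0.0146
gripper_force: 50.2
```

```bash
python3 -m creep '[[0.25,1.5,0,0],[0.5,3,0,0],[0.5,3,0,0]]'
```

```text
clock: 15.6
ee_pos: [0.5885, -0.1799, 0.1098]
orientation: [0.083, 0.997, -0.0, -0.0]
wrist_force: [0.2, -1.6, 0.5]
finger_gap: 0.0148
gripper_force: 50.0
```

The vertical force vanished and the tip is over the bore. Lowering carefully.

```bash
python3 -m creep '[[0,0,-1,0],[0,0,-2,0],[0,0,-2,0]]'
```

```text
clock: 15.98
ee_pos: [0.5888, -0.1797, 0.1081]
orientation: [0.083, 0.997, -0.0, -0.0]
wrist_force: [-0.2, -2.1, 1.1]
finger_gap: 0.0144
gripper_force: 50.0
```

```bash
python3 -m creep '[[0,0,-1,0],[0,0,-2,0],[0,0,-3,0],[0,0,-3,0]]'
```

```text
clock: 16.48
ee_pos: [0.5887, -0.1798, 0.1051]
orientation: [0.083, 0.997, -0.0, -0.0]
wrist_force: [0.3, -3.2, 0.3]
finger_gap: 0.0144
gripper_force: 50.1
```

```bash
python3 -m creep '[[0,0,-1.5,0],[0,0,-3,0],[0,0,-4.5,0],[0,0,-4.5,0]]'
```

```text
clock: 16.98
ee_pos: [0.5888, -0.1797, 0.1006]
orientation: [0.083, 0.997, -0.0, -0.0]
wrist_force: [-0.3, -5.2, 0.9]
finger_gap: 0.0144
gripper_force: 50.1
```

In the bore, with a side load of −5 N in y: the commanded y runs ahead, so I ease it back.

```bash
python3 -m creep '[[-0.1,-0.5,0,0],[-0.2,-1,0,0],[-0.2,-1,0,0]]'
```

```text
clock: 17.35
ee_pos: [0.5887, -0.18, 0.1007]
orientation: [0.083, 0.997, 0.0, 0.0]
wrist_force: [-0.1, -2.9, -0.3]
finger_gap: 0.0147
gripper_force: 50.1
```

```bash
python3 -m creep '[[-0.1,-0.8,0,0],[-0.2,-1.2,0,0],[-0.2,-1.2,-1.5,0],[-0.2,-1.2,-3,0],[-0.2,-1.2,-3,0]]'
```

```text
clock: 17.98
ee_pos: [0.5883, -0.1811, 0.0974]
orientation: [0.083, 0.997, 0.0, -0.0]
wrist_force: [-0.8, 0.1, -0.9]
finger_gap: 0.0144
gripper_force: 50.0
```

```bash
python3 -m creep '[[0,0,-2,0],[0,0,-4,0],[0,0,-6,0],[0,0,-8,0],[0,0,-8,0]]'
python3 -m creep '[[0,0,-1,0],[0,0,-2,0],[0,0,-2,0]]'
```

```text
clock: 18.6
ee_pos: [0.5883, -0.1816, 0.0895]
orientation: [0.083, 0.997, 0.0, -0.0]
wrist_force: [-0.5, 0.6, -1.0]
finger_gap: 0.0146
gripper_force: 50.0
clock: 18.98
ee_pos: [0.5884, -0.1816, 0.0876]
orientation: [0.083, 0.997, 0.0, -0.0]
wrist_force: [0.7, 0.3, -0.7]
finger_gap: 0.0145
gripper_force: 50.0
```

```bash
python3 -m creep '[[0,0,-1,0],[0,0,-2,0],[0,0,-2,0]]'
```

```text
clock: 19.35
ee_pos: [0.5889, -0.1816, 0.0862]
orientation: [0.083, 0.997, -0.0, 0.0]
wrist_force: [-1.0, 0.1, 3.6]
finger_gap: 0.0149
gripper_force: 50.0
```

```bash
python3 -m creep '[[0,0,-1,0],[0,0,-2,0],[0,0,-2,0]]'
```

```text
clock: 19.73
ee_pos: [0.5891, -0.1817, 0.0845]
orientation: [0.083, 0.997, -0.0, 0.001]
wrist_force: [0.3, -0.3, 7.3]
finger_gap: 0.0146
gripper_force: 50.0
```

```bash
python3 -m creep '[[0,0,-1,0],[0,0,-2,0],[0,0,-2,0]]'
```

```text
clock: 20.1
ee_pos: [0.5891, -0.1817, 0.0825]
orientation: [0.083, 0.997, -0.0, 0.001]
wrist_force: [0.1, 0.4, 7.2]
finger_gap: 0.0145
gripper_force: 50.0
```

```bash
python3 -m creep '[[0,0,-1,0],[0,0,-2,0],[0,0,-3,0],[0,0,-3,0]]'
```

```text
clock: 20.6
ee_pos: [0.5891, -0.1817, 0.0794]
orientation: [0.083, 0.997, -0.0, 0.001]
wrist_force: [-1.4, -0.7, 6.4]
finger_gap: 0.0146
gripper_force: 50.0
```

```bash
python3 -m creep '[[0,0,-1,0],[0,0,-2,0],[0,0,-2,0]]'
```

```text
clock: 20.98
ee_pos: [0.5891, -0.1817, 0.0774]
orientation: [0.083, 0.997, -0.0, 0.001]
wrist_force: [-0.1, 0.2, 6.6]
finger_gap: 0.0146
gripper_force: 50.0
```

```bash
python3 -m creep '[[0,0,-1,0],[0,0,-1,0]]'
```

```text
clock: 21.22
ee_pos: [0.5891, -0.1817, 0.0765]
orientation: [0.083, 0.997, -0.0, 0.001]
wrist_force: [-1.1, -0.4, 7.1]
finger_gap: 0.0147
gripper_force: 50.0
```

```bash
python3 -m creep '[[0,0,-1,0],[0,0,-1,0]]'
```

```text
clock: 21.48
ee_pos: [0.5891, -0.1817, 0.0754]
orientation: [0.083, 0.997, -0.0, 0.001]
wrist_force: [-0.5, -0.5, 7.2]
finger_gap: 0.0145
gripper_force: 50.0
```

```bash
python3 -m creep '[[0,0,-1,0],[0,0,-1,0]]'
```

```text
clock: 21.72
ee_pos: [0.5892, -0.1818, 0.0746]
orientation: [0.083, 0.997, -0.0, 0.001]
wrist_force: [-0.8, -0.0, 7.4]
finger_gap: 0.0147
gripper_force: 50.0
```

```bash
python3 -m creep '[[0,0,-0.8,0],[0,0,-0.8,0]]'
```

```text
clock: 21.98
ee_pos: [0.5893, -0.1817, 0.0741]
orientation: [0.083, 0.997, -0.0, 0.001]
wrist_force: [-1.6, 0.7, 9.6]
finger_gap: 0.0149
gripper_force: 50.0
```

```bash
python3 -m creep '[[0,0,-0.6,0],[0,0,-0.6,0]]'
```

```text
clock: 22.22
ee_pos: [0.5893, -0.1817, 0.0738]
orientation: [0.083, 0.997, -0.0, 0.001]
wrist_force: [-3.0, -1.5, 11.6]
finger_gap: 0.0145
gripper_force: 50.0
```

```bash
python3 -m creep '[[0,0,-0.5,0],[0,0,-1,0],[0,0,-1,0]]'
```

```text
clock: 22.6
ee_pos: [0.5895, -0.1817, 0.0732]
orientation: [0.083, 0.997, -0.0, 0.001]
wrist_force: [-2.7, 0.1, 15.4]
finger_gap: 0.0144
gripper_force: 50.0
```

```bash
python3 -m creep '[[0,0,-0.6,0],[0,0,-0.6,0]]'
```

```text
clock: 22.85
ee_pos: [0.5896, -0.1816, 0.0728]
orientation: [0.083, 0.997, -0.0, 0.001]
wrist_force: [-4.2, -0.5, 17.2]
finger_gap: 0.0145
gripper_force: 50.0
```

The force rises at the bed's stiffness, so the collar is on the forearm. Unloading, then checking by eye before release.

```bash
python3 -m creep '[[0,0,1,0],[0,0,2,0],[0,0,2,0]]'
python3 - <<'E'
from h import *
s,c=wrist(); print(s["ee_pos"])
a=cv2.resize(c["image"][120:300,230:410,::-1],(450,450))
t=read_camera("scene")["image"][130:230,170:320,::-1]; t=cv2.resize(t,(350,450))
cv2.imwrite("pics/w4.png",np.hstack([a,t]))
E
```

```text
clock: 23.22
ee_pos: [0.5893, -0.1817, 0.0741]
orientation: [0.083, 0.997, -0.0, 0.001]
wrist_force: [-2.1, 0.9, 10.4]
finger_gap: 0.0145
gripper_force: 50.0
[ 0.5893094  -0.1816673   0.07407456]
```

View pics/w4.png

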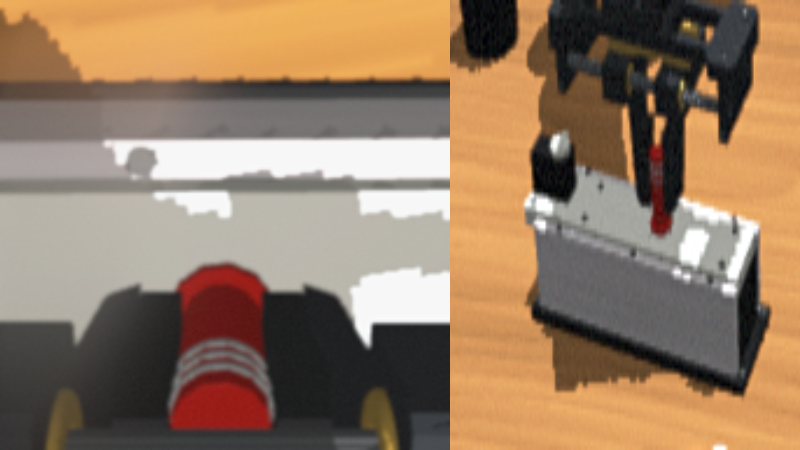

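The collar sits on the forearm face, with no shaft visible in either view. Unloading the rest, releasing and retreating.

```bash
python3 -m creep '[[0,0,0.6,0],[0,0,1.2,0],[0,0,1.2,0]]'
python3 -m creep '[[0,0,0,0],[0,0,0,0],[0,0,0,0],[0,0,0,0]]' 0
python3 -m creep '[[0,0,15,0],[0,0,45,0],[0,0,90,0],[0,0,130,0],[40,0,150,0]]'
python3 -m creep '[[0,0,0,0],[0,0,0,0]]'
python3 - <<'E'
from h import *
s,c=wrist()
a=cv2.resize(c["image"][100:240,200:440,::-1],(450,262)); t=read_camera("scene")["image"][130:230,170:320,::-1]
cv2.imwrite("pics/w5.png",np.hstack([a,cv2.resize(t,(350,262))]))
t=read_camera("top"); m=(t["image"][:,:,0].astype(int)>90)&(t["image"][:,:,1]<50)
print([(b[0].tolist(),onz(t,b[1],.1).round(3)) for b in blobs(m,6)])
E
```

```text
clock: 23.7
ee_pos: [0.5892, -0.1817, 0.0747]
orientation: [0.083, 0.997, -0.0, 0.001]
wrist_force: [-0.4, 0.6, 6.7]
finger_gap: 0.0145
gripper_force: 50.0
clock: 24.2
ee_pos: [0.5883, -0.1816, 0.0737]
orientation: [0.083, 0.997, 0.0, -0.0]
wrist_force: [-0.9, -0.5, 0.3]
finger_gap: 0.0437
gripper_force: 0.0
clock: 24.82
ee_pos: [0.6283, -0.1825, 0.2278]
orientation: [0.083, 0.997, -0.001, 0.001]
wrist_force: [0.2, -0.1, 0.7]
finger_gap: 0.044
gripper_force: 0.0
clock: 25.08
ee_pos: [0.6276, -0.1814, 0.2237]
orientation: [0.083, 0.997, -0.0, -0.001]
wrist_force: [-0.5, -0.8, 0.2]
finger_gap: 0.0441
gripper_force: 0.0
[([304, 141, 17, 6, 17], array([0.79, 0.02, 0.1 ])), ([293, 145, 32, 13, 91], array([0.77 , 0.027, 0.1  ])), ([591, 287, 6, 6, 21], array([ 0.412, -0.646,  0.1  ]))]
```

View pics/w5.png

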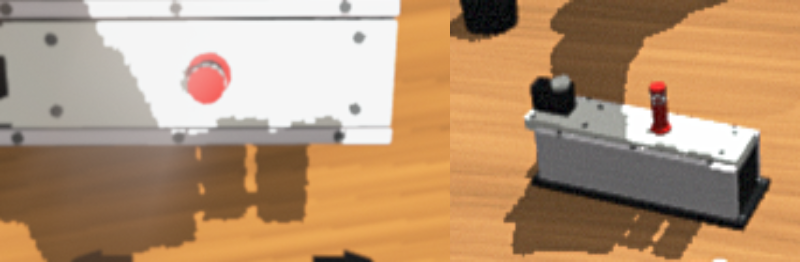

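The pin stands upright on the forearm at crop (207,80), its collar flush and the gripper clear. The force record agrees: about 7 N over roughly 11 mm of plug travel, then a rise at the bed's stiffness.

```bash
python3 -c "
from station import *
print(sign_off())"
```

```text
the job is handed in; nothing more can be done
None
```

The red-headed pin is through the forearm into the bearing bore and past the plug, its collar home on the forearm and the gripper clear; I handed the job in at about 25 s, with the highest press I read at about 17 N.

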